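# Sort donated goods into the pantry trays

## Task

Sort the donated goods on the packing table into their trays: both tins into the yellow tray, standing upright; both boxed soaps into the white tray and the toothpaste carton into the red tray, lying flat. Everything must end on the floor of its own tray, nothing stacked or leaning on a wall, set down gently and not dropped. Leave the glass jar and the glass bottle standing where they are.

Things in the scene. Friction and masses are not known exactly. Their poses are not given: they have to be found in the camera images.
- tin_orange: small food tin with an orange label, otherwise bare steel, standing upright; diameter 54 mm, height 70 mm, about 0.2 kg, rigid. Origin: centre of its underside; z up along its axis
- tin_green: small food tin with a green label, otherwise bare steel, standing upright; diameter 54 mm, height 70 mm, about 0.2 kg, rigid. Origin: centre of its underside; z up along its axis
- soap_pink: boxed bar of soap: pink carton with a white band and a white dot, lying flat; 66 mm long (its x), 42 mm wide (its y), 28 mm high (its z), about 0.11 kg, rigid. Origin: centre of its underside
- soap_mint: boxed bar of soap: mint-green carton with a white band and a white dot, lying flat; 66 mm long (its x), 42 mm wide (its y), 28 mm high (its z), about 0.11 kg, rigid. Origin: centre of its underside
- toothpaste: toothpaste carton, white with a blue part and a red stripe, lying flat; 110 mm long (its x), 34 mm wide (its y), 28 mm high (its z), about 0.08 kg, rigid. Origin: centre of its underside
- tray_yellow: yellow open plastic tray, fixed to the table, outside 190 x 126 x 30 mm high, walls and floor 5 mm thick (inside 180 x 116 mm, its floor 5 mm above the table). Origin: centre of its underside, on the table; x along its length, y across, z up. A small white card with a picture of its contents is on the outside of its +x end (a tin)
- tray_white: white open plastic tray, fixed to the table, outside 190 x 126 x 30 mm high, walls and floor 5 mm thick (inside 180 x 116 mm, its floor 5 mm above the table). Origin: centre of its underside, on the table; x along its length, y across, z up. A small white card with a picture of its contents is on the outside of its +x end (a pink soap)
- tray_red: red open plastic tray, fixed to the table, outside 190 x 126 x 30 mm high, walls and floor 5 mm thick (inside 180 x 116 mm, its floor 5 mm above the table). Origin: centre of its underside, on the table; x along its length, y across, z up. A small white card with a picture of its contents is on the outside of its +x end (a blue carton)
- jar: dark brown glass jar with a white cap, standing loose among the goods, not to be disturbed; diameter 62 mm, height 75 mm. Origin: centre of its underside
- bottle: amber glass bottle with a yellow cap, standing loose, not to be disturbed; diameter 56 mm, height 160 mm. Origin: centre of its underside
Not all that is in view belongs to the job. Leave any orange look-alike of the tray_red alone.

How it is judged (in metres and radians):
At the end, for the whole second after the job is handed in: Both tins in the yellow tray, both soaps in the white, the toothpaste in the red: each origin inside the tray's inner walls and less than 12 mm above the tray's underside (on its 5 mm floor), z axis within 0.12 rad of vertical, at rest (below 0.02 m/s) (x of tin_orange in the frame of tray_yellow between -0.09 and 0.09 m and y of tin_orange in the frame of tray_yellow between -0.058 and 0.058 m and z of each of tin_orange, tin_green in the frame of tray_yellow below 0.012 m and angle between each of tin_orange, tin_green, soap_pink, soap_mint, toothpaste's own z axis and vertical below 0.12 rad and linear speed of each of tin_orange, tin_green, soap_pink, soap_mint, toothpaste below 0.02 m/s and x of tin_green in the frame of tray_yellow between -0.09 and 0.09 m and y of tin_green in the frame of tray_yellow between -0.058 and 0.058 m and x of soap_pink in the frame of tray_white between -0.09 and 0.09 m and y of soap_pink in the frame of tray_white between -0.058 and 0.058 m and z of each of soap_pink, soap_mint in the frame of tray_white below 0.012 m and x of soap_mint in the frame of tray_white between -0.09 and 0.09 m and y of soap_mint in the frame of tray_white between -0.058 and 0.058 m and x of toothpaste in the frame of tray_red between -0.09 and 0.09 m and y of toothpaste in the frame of tray_red between -0.058 and 0.058 m and z of toothpaste in the frame of tray_red below 0.012 m); the robot touches nothing.
It fails at once if the jar is pushed more than 25 mm from its place or tipped (distance of jar from where it was at the start of the episode above 0.025 m or angle between jar's own z axis and vertical above 0.35 rad).
It fails at once if the bottle is pushed more than 25 mm from its place or tipped (distance of bottle from where it was at the start of the episode above 0.025 m or angle between bottle's own z axis and vertical above 0.35 rad).
It fails at once if an item is dropped or thrown into its tray (moving faster than 0.7 m/s at the bottom of the tray) instead of being set down ((x of tin_orange in the frame of tray_yellow between -0.09 and 0.09 m and y of tin_orange in the frame of tray_yellow between -0.058 and 0.058 m and z of tin_orange in the frame of tray_yellow below 0.03 m and linear speed of tin_orange above 0.7 m/s) or (x of tin_green in the frame of tray_yellow between -0.09 and 0.09 m and y of tin_green in the frame of tray_yellow between -0.058 and 0.058 m and z of tin_green in the frame of tray_yellow below 0.03 m and linear speed of tin_green above 0.7 m/s) or (x of soap_pink in the frame of tray_white between -0.09 and 0.09 m and y of soap_pink in the frame of tray_white between -0.058 and 0.058 m and z of soap_pink in the frame of tray_white below 0.03 m and linear speed of soap_pink above 0.7 m/s) or (x of soap_mint in the frame of tray_white between -0.09 and 0.09 m and y of soap_mint in the frame of tray_white between -0.058 and 0.058 m and z of soap_mint in the frame of tray_white below 0.03 m and linear speed of soap_mint above 0.7 m/s) or (x of toothpaste in the frame of tray_red between -0.09 and 0.09 m and y of toothpaste in the frame of tray_red between -0.058 and 0.058 m and z of toothpaste in the frame of tray_red below 0.03 m and linear speed of toothpaste above 0.7 m/s)).
It also fails if it takes over 120 s, if anything falls off the work surface, if the arm or the gripper's body presses on something with over 40 N, if the wrist force passes 120 N, or if a joint passes its speed limit or range.

## Robot

A 6-joint arm with a two-finger parallel gripper is mounted at the origin on the work surface. World frame = base frame: x ahead of the robot, y to its left, z up, the work surface at z = 0. Lengths are in mm, angles in rad, forces in N, time in s.
With the tool pointing down it reaches from about 350 to 875 mm from the base axis. Payload 4.2 kg.
Tool frame: the origin (TCP) lies at the very end of the fingers, on their centre line; the grasp point (between the pads) lies 19 mm behind it (arm.pinch_z is the distance from the TCP to the grasp point, in mm); x points along the fingers, y is the direction in which the jaws open and shut, and the axes are right-handed (so a half turn about x gives the same grasp; the last joint's range is limited). The gripper opens to 85 mm and grips with 20 to 120 N. Pads are 22 mm wide; open, the fingers measure 114 mm over their backs; the gripper's body (76 mm by 85 mm) begins 54 mm behind the grasp point. The pads swing forward as they close: fully open they stand 13 mm farther back than shut.
Start: joints at [1.418, 0.385, 0.008, 0, -1.194, -0.259], TCP at [250.129, 572.743, 231.312] pointing down, gripper open.
Joint ranges: [-3.14, 3.14], [-1.21, 2.06], [-1.07, 1.41], [-3.16, 2.05], [-2.99, -0.16], [-3.1, 3.1]. Speed limits (rad/s): [2.79, 2.79, 3.14, 3.14, 3.14, 3.14].

## Interface

Orientations are given as a unit quaternion [x, y, z, w].
In Python, from bench import arm gives the robot as it stands.
- The arm moves only by the tool drive_tool, never from a script. Its argument "motion" is a list of rows, each a list of 4 numbers: the shift along the tool's x, y, z in mm, then the turn about the tool's x in degrees. In form: [[dx, dy, dz, spin], ...]. A call has 1 to 10 rows; each row shifts and turns the commanded pose from where the row before left it, along the tool's axes as they then stand; what a row does not reach is not made up. A row lasts 1/12 s, in which the tool goes at most 41.7 mm and 7.16 degrees, less where a joint would pass 70% of its speed; a pose out of reach is approached as far as the arm can. A call with a gripper value outside its range is refused whole. "grip" is the finger opening in mm, from 0 to 85.4, set as the call begins (left out, the last holds). The fingers move at their own pace and stop on an object; the grip force is fixed at half the most. Time passes only in rows, so rows that do not move let the fingers close. It gives the time, the measured TCP pose, the force and the opening at its end, in the units of the state.
- arm.read_state(): the state, without advancing time (a new reading comes with each control period).
- arm.get_image(name): name is "scene" or "side" or "wrist"; returns the picture (384x512x3 uint8, red, green, blue); there is no depth.
- arm.calibration(name): a dict with "K" (3x3 intrinsics, pixels), "eye" and "attitude" of the camera in the world; the wrist camera has in their place "T_tool_cam" (4x4, takes a point from camera to tool coordinates, whose origin is the TCP and whose axes are the tool frame's). Camera axes: x right, y up, looking along -z (the intrinsics and any distortion apply to the point x, -y, -z); pixel columns grow to the right and rows downward; lengths in mm; the calibration is good to about 2 mm. A picture is of the moment at which its call begins: read the wrist's pose just before it. calibration takes no time and is no camera call.
- arm.job_done(): hands the job in, once; it reports no verdict.
The state is a dict: "clock": time; "joints": joint angles; "joint_vel": joint speeds; "joint_efforts": joint torques, N m; "position": TCP position; "ee_rot": TCP orientation; "contact_force": force on the tool from outside, world axes, zero at the start; "wrist_torque": the same for the moment, N m; "gripper_width": finger opening in mm.
Only numpy, scipy, OpenCV 4.12 (cv2) and the standard library are available. Lean on these libraries where they do the work, as an engineer would, in place of code of your own. Each camera call takes 0.05 s, during which the arm holds its last target. There are 200 camera calls.

## Working session

There is one attempt and no reset: what is moved stays moved. The work goes in short steps, Python scripts to look and compute and a tool call to move; the robot and the scene stay as the last step left them, time stands still between calls to the robot, and variables do not carry over. Pictures are saved under pics/ and viewed, about 12 in all and at most 16, crops included, and the job is handed in when it is done.

Besides the shell and the picture viewer there is one more tool, called after ">>>" by a JSON object that holds its "fn" and its "kwargs". drive_tool: Moves the arm, as the interface text tells. Its arguments: {"type":"object","properties":{"motion":{"type":"array"},"grip":{"type":"number"}},"required":["motion"]}

```bash
mkdir -p pics; ls; python3 - <<'E'
from bench import arm
import cv2
for n in ["scene","side","wrist"]:
    im=arm.get_image(n); cv2.imwrite(f"pics/{n}0.png",cv2.cvtColor(im,cv2.COLOR_RGB2BGR))
    print(n,arm.calibration(n))
print(arm.read_state())
E
python3 -c "
import cv2,numpy as np
a=cv2.imread('pics/scene0.png');b=cv2.imread('pics/side0.png')
cv2.imwrite('pics/a0.png',cv2.resize(a,(800,600)))
cv2.imwrite('pics/b0.png',cv2.resize(b,(800,600)))"
```

```text
pics
scene {'K': array([[358.85331994,   0.        , 258.27525902],
       [  0.        , 358.85331994, 187.27421385],
       [  0.        ,   0.        ,   1.        ]]), 'eye': array([1200.67090737,  266.79307868,  808.92271711]), 'attitude': array([0.21667361, 0.317269  , 0.75795145, 0.52716461])}
side {'K': array([[365.31290492,   0.        , 255.79710483],
       [  0.        , 365.31290492, 197.26248003],
       [  0.        ,   0.        ,   1.        ]]), 'eye': array([ 309.01839   , -760.61070297,  554.64931318]), 'attitude': array([ 0.46372932, -0.04669419, -0.10917161,  0.87798424])}
wrist {'K': array([[316.62217391,   0.        , 253.29950316],
       [  0.        , 316.62217391, 184.50717716],
       [  0.        ,   0.        ,   1.        ]]), 'T_tool_cam': array([[-8.75067963e-04,  3.13497484e-01, -9.49588628e-01,
        -1.42404601e+02],
       [ 9.99999261e-01,  1.07539339e-03, -5.66491825e-04,
         2.25852805e-01],
       [ 8.43587570e-04, -9.49588422e-01, -3.13498194e-01,
        -8.20209034e+01],
       [ 0.00000000e+00,  0.00000000e+00,  0.00000000e+00,
         1.00000000e+00]])}
{'clock': 0.15, 'joints': array([ 1.41759096e+00,  3.85382486e-01,  6.94451531e-03, -3.34837484e-04,
       -1.19399451e+00, -2.58602333e-01]), 'joint_vel': array([ 0.00062363, -0.00258383,  0.00287126,  0.00086332, -0.00045926,
        0.00073123]), 'joint_efforts': array([-7.01202953e-04, -3.92678440e+01,  1.88582414e+01,  4.18858945e+00,
       -3.43922518e-03, -1.28167013e-06]), 'position': array([249.98081166, 572.35665787, 230.47574272]), 'ee_rot': array([-0.69208169,  0.14519553,  0.69224053,  0.14402861]), 'contact_force': array([-0.92522763, -0.18947688, -0.85414003]), 'wrist_torque': array([-0.01704941, -0.00894766, -0.01373821]), 'gripper_width': 85.47181550115361}
```

View pics/a0.png

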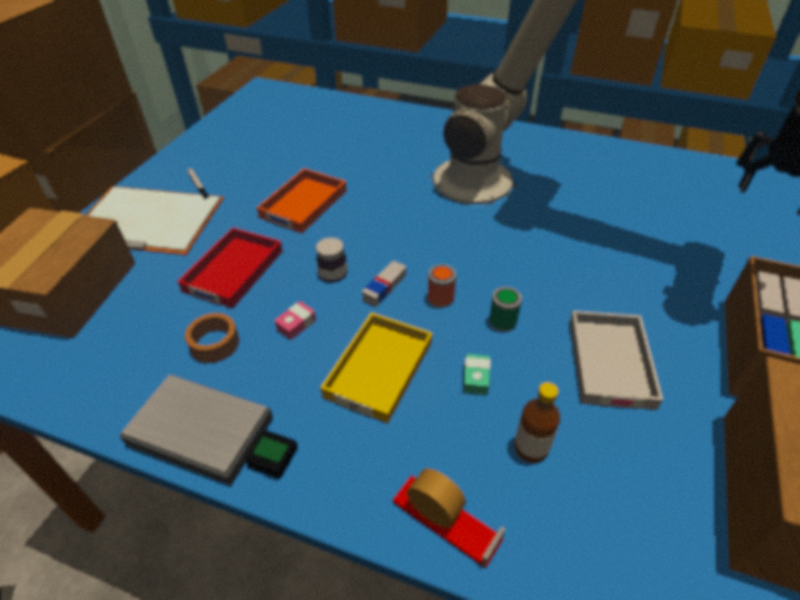

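View pics/b0.png

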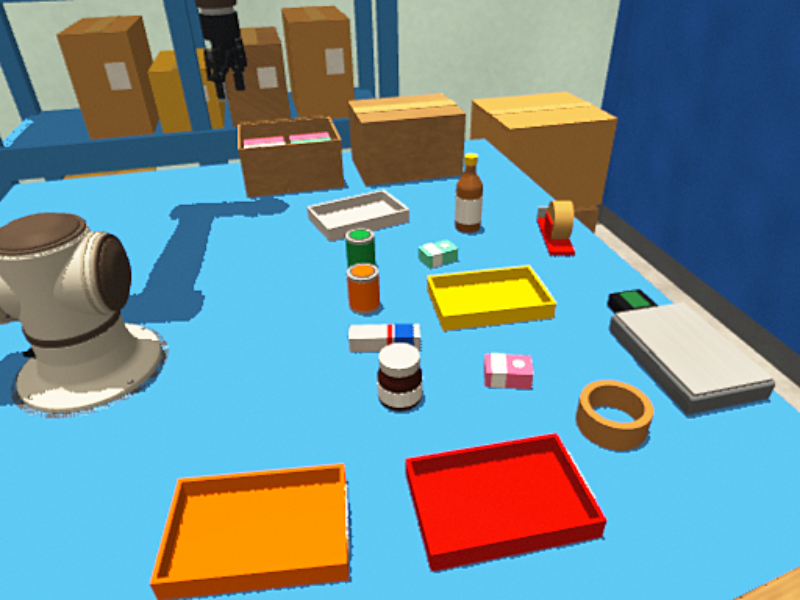

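```bash
cat > h.py <<'E'
from bench import arm
import numpy as np, cv2
from scipy.spatial.transform import Rotation as R
def cam(name,st=None):
    c=arm.calibration(name)
    if name=="wrist":
        st=st or arm.read_state(); T=np.eye(4); T[:3,:3]=R.from_quat(st['ee_rot']).as_matrix(); T[:3,3]=st['position']
        M=T@c['T_tool_cam']; return c['K'],M[:3,:3],M[:3,3]
    return c['K'],R.from_quat(c['attitude']).as_matrix(),c['eye']
def hom(C,z):  # (X,Y,1)->pixel for plane at height z
    K,Rm,e=C; P=K@np.diag([1,-1,-1])@Rm.T
    return P@np.array([[1,0,-e[0]],[0,1,-e[1]],[0,0,z-e[2]]],float)
def plane(C,uv,z):
    return cv2.perspectiveTransform(np.float64(uv).reshape(-1,1,2),np.linalg.inv(hom(C,z))).reshape(-1,2)
def bird(im,C,z,x0,x1,y0,y1,s=1.0):
    # picture: column = (y1-Y)*s, row=(x1-X)*s  (x up, y left)
    A=np.array([[0,-s,s*y1],[-s,0,s*x1],[0,0,1]],float)
    return cv2.warpPerspective(im,A@np.linalg.inv(hom(C,z)),(int((y1-y0)*s),int((x1-x0)*s)))
def shot(name):
    st=arm.read_state(); im=cv2.cvtColor(arm.get_image(name),cv2.COLOR_RGB2BGR); return im,cam(name,st),st
E
python3 - <<'E'
from h import *
X=(230,830,-470,470); out=[]
RG={'orange':(5,14),'yellow':(24,32),'green':(55,75),'mint':(74,88),'pink':(160,175),'red':(0,3),'blue':(115,125)}
for n in ["scene","side"]:
    im=cv2.imread(f"pics/{n}0.png"); C=cam(n)
    b=bird(im,C,28,*X,.8); 
    for k in range(0,950,100): cv2.putText(b,str(470-k),(int(k*.8),10),0,.35,(255,255,255))
    for k in range(0,600,100): cv2.putText(b,str(830-k),(0,int(k*.8)+4),0,.35,(255,255,255))
    cv2.imwrite(f"pics/bird_{n}.png",b)
E
```

```text
(no output)
```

View pics/bird_side.png

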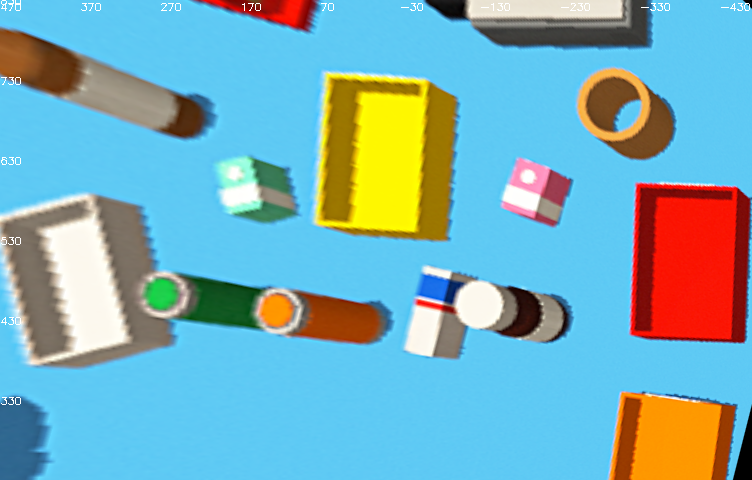

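View pics/bird_scene.png

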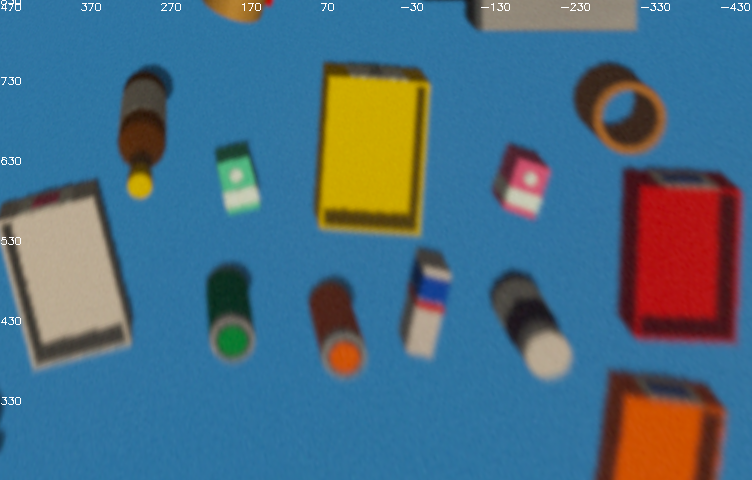

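```bash
cat >> h.py <<'E'
def go(x,y,z,yaw):
    "print spin (deg) then shifts along the tool axes after the spin; yaw = heading of item's length (jaws across it)"
    st=arm.read_state(); M=R.from_quat(st['ee_rot']).as_matrix(); j=np.arctan2(M[1,1],M[0,1])
    d=(yaw+np.pi/2-j+np.pi/2)%np.pi-np.pi/2   # about world z
    s=-np.degrees(d)                           # tool x is down
    M2=M@R.from_euler('x',s,degrees=True).as_matrix()
    t=M2.T@(np.array([x,y,z])-st['position'])
    print('tcp',st['position'].round(1),'toolx',M[:,0].round(3),'jaw yaw',round(j,3),'w',round(st['gripper_width'],1),'t',round(st['clock'],1),'q6',round(st['joints'][5],2),'F',st['contact_force'].round(1),'\n spin',s.round(1),'shift',t.round(1))
E
python3 - <<'E'
from h import *
go(449,185,230,0); go(560,185,300,0)
a=cv2.imread('pics/side0.png'); b=a[130:280,200:360]
cv2.imwrite('pics/crop.png',cv2.resize(b,None,fx=4,fy=4))
E
```

```text
tcp [250.  572.4 230.5] toolx [-0.001 -0.002 -1.   ] jaw yaw -1.983 w 85.5 t 0.1 q6 -0.26 F [-0.9 -0.2 -0.9] 
 spin -23.6 shift [   1.   387.4 -199. ]
tcp [250.  572.4 230.5] toolx [-0.001 -0.002 -1.   ] jaw yaw -1.983 w 85.5 t 0.1 q6 -0.26 F [-0.9 -0.2 -0.9] 
 spin -23.6 shift [ -69.1  387.5 -310. ]
```

View pics/crop.png

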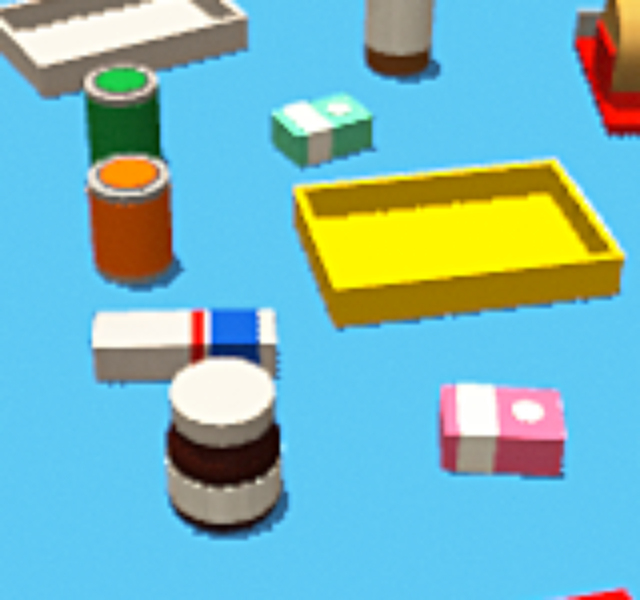

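The crop confirms the choices. In scene view 800x600 pixels, the targets are:
- Orange tin (441,285) and green tin (505,307), not the amber bottle (538,425) or the jar (331,258).
- Pink soap (295,319), mint soap (477,373) and toothpaste (384,282), not the cartons in the box (785,320).
- Red tray (232,265), with the card end toward +x. The orange look-alike is at (302,198) and the red dispenser at (450,520).

Next I'll move above the green tin.

>>> {"fn": "drive_tool", "kwargs": {"motion": [[0,0,0,-6],[0,0,0,-6],[0,0,0,-6],[0,0,0,-5.6],[0,30,-15,0],[0,35,-20,0],[0,35,-20,0],[0,35,-20,0],[0,35,-20,0],[0,35,-20,0]]}}

```text
clock: 0.98
position: [365.5, 365.8, 231.1]
ee_rot: [-0.707, -0.0, 0.707, -0.0]
contact_force: [0.6, 0.4, -0.3]
gripper_width: 85.4
```

>>> {"fn": "drive_tool", "kwargs": {"motion": [[0,35,-20,0],[0,35,-20,0],[0,35,-20,0],[0,35,-15,0],[0,35,-9,0],[0,0,0,0],[0,0,0,0]]}}

```text
clock: 1.57
position: [449.4, 191.0, 231.2]
ee_rot: [-0.707, 0.001, 0.707, 0.001]
contact_force: [1.0, -0.4, 0.1]
gripper_width: 85.3
```

```bash
python3 - <<'E'
from h import *
go(449,185,22,0)
im,C,st=shot('wrist'); cv2.imwrite('pics/w1.png',im)
b=bird(im,C,70,350,850,-150,450,1)
cv2.imwrite('pics/w1b.png',np.hstack([im[:,:],b[:384,:0]]))
for n,lo,hi in [('g',(50,100,60),(75,255,255)),('o',(3,120,80),(16,255,255))]:
    m=cv2.inRange(cv2.cvtColor(im,cv2.COLOR_BGR2HSV),lo,hi)
    for c in cv2.findContours(m,0,2)[0]:
        if cv2.contourArea(c)>150: print(n,cv2.contourArea(c),cv2.boundingRect(c),plane(C,[cv2.minEnclosingCircle(c)[0]],70).round())
E
```

```text
tcp [449.4 191.  231.2] toolx [-0. -0. -1.] jaw yaw -1.574 w 85.3 t 1.6 q6 0.83 F [ 1.  -0.4  0.1] 
 spin -0.2 shift [209.2   6.    0.3]
g 948.5 (241, 147, 36, 36) [[451. 185.]]
o 941.0 (372, 165, 37, 35) [[433.  53.]]
o 540.5 (346, 145, 48, 46) [[449.  73.]]
```

View pics/w1b.png

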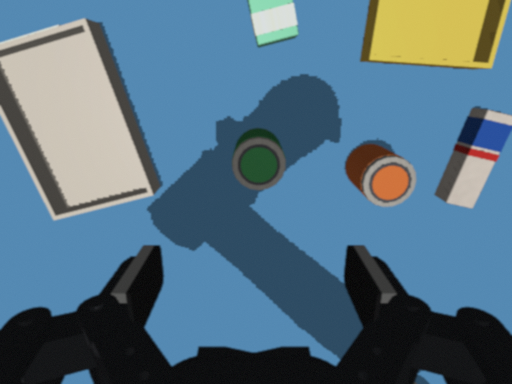

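The wrist view shows the green tin at (258,163) and the orange at (390,180). Both are within 3 mm of the estimates from the fixed cameras, so I'll descend and grip.

>>> {"fn": "drive_tool", "kwargs": {"motion": [[30,6,-1.5,0],[35,0,0,0],[35,0,0,0],[35,0,0,0],[30,0,0,0],[25,0,0,0],[12,0,0,0],[5,0,0,0],[0,0,0,0]]}}

```text
clock: 2.37
position: [450.0, 187.4, 23.1]
ee_rot: [-0.706, -0.0, 0.708, -0.001]
contact_force: [0.2, -0.9, -0.2]
gripper_width: 85.5
```

>>> {"fn": "drive_tool", "kwargs": {"motion": [[0,0,0,0],[0,0,0,0],[0,0,0,0],[0,0,0,0],[0,0,0,0],[0,0,0,0],[0,0,0,0]], "grip": 40}}

```text
clock: 2.95
position: [451.6, 187.6, 25.8]
ee_rot: [0.708, 0.001, -0.706, -0.0]
contact_force: [-2.2, 1.9, 6.6]
gripper_width: 52.9
```

>>> {"fn": "drive_tool", "kwargs": {"motion": [[-10,0,0,0],[-20,0,0,0],[-30,0,0,0],[-30,0,0,0],[-20,0,0,0],[0,0,0,0]]}}

```text
clock: 3.45
position: [453.0, 188.3, 139.0]
ee_rot: [0.71, 0.002, -0.704, -0.002]
contact_force: [0.5, -0.5, -0.7]
gripper_width: 53.0
```

```bash
python3 - <<'E'
from h import *
go(681,2,134,-.065); go(681,2,32,-.065)
E
```

```text
tcp [453.  188.3 139. ] toolx [ 0.008  0.006 -1.   ] jaw yaw -1.57 w 53.0 t 3.5 q6 0.84 F [ 0.5 -0.5 -0.7] 
 spin 3.8 shift [   5.8  171.1 -239.6]
tcp [453.  188.3 139. ] toolx [ 0.008  0.006 -1.   ] jaw yaw -1.57 w 53.0 t 3.5 q6 0.84 F [ 0.5 -0.5 -0.7] 
 spin 3.8 shift [ 107.8  171.8 -238.8]
```

>>> {"fn": "drive_tool", "kwargs": {"motion": [[0,0,0,3.8],[0,20,-28,0],[0,25,-35,0],[0,25,-35,0],[0,25,-35,0],[0,25,-35,0],[0,25,-35,0],[0,16,-25,0],[0,0,-9,0],[0,0,0,0]]}}

```text
clock: 4.28
position: [672.3, 12.8, 131.8]
ee_rot: [-0.706, 0.025, 0.707, 0.025]
contact_force: [-0.4, -1.0, -1.6]
gripper_width: 52.9
```

```bash
cat >> h.py <<'E'
def look(name,z,save,box,s=1):
    im,C,st=shot(name); b=bird(im,C,z,*box,s)
    for y in range(int(np.ceil(box[2]/50))*50,int(box[3]),50): cv2.line(b,(int((box[3]-y)*s),0),(int((box[3]-y)*s),8),(255,255,255)); cv2.putText(b,str(y),(int((box[3]-y)*s),18),0,.35,(255,255,255))
    for x in range(int(np.ceil(box[0]/50))*50,int(box[1]),50): cv2.line(b,(0,int((box[1]-x)*s)),(8,int((box[1]-x)*s)),(255,255,255)); cv2.putText(b,str(x),(8,int((box[1]-x)*s)+4),0,.35,(255,255,255))
    cv2.imwrite(save,b); return im,C
E
python3 - <<'E'
from h import *
go(681,2,60,-.065)
im,C=look('wrist',30,'pics/w2.png',(560,840,-150,150),1.6)
im,C=look('side',30,'pics/s2.png',(480,800,-120,280),1.5)
cv2.imwrite('pics/ws2.png',np.hstack([cv2.resize(cv2.imread('pics/w2.png'),(400,373)),cv2.resize(cv2.imread('pics/s2.png'),(400,373))]))
E
```

```text
tcp [672.3  12.8 131.8] toolx [-0.002 -0.    -1.   ] jaw yaw -1.641 w 52.9 t 4.3 q6 1.24 F [-0.4 -1.  -1.6] 
 spin -0.3 shift [71.7 10.2 -9.6]
```

View pics/ws2.png

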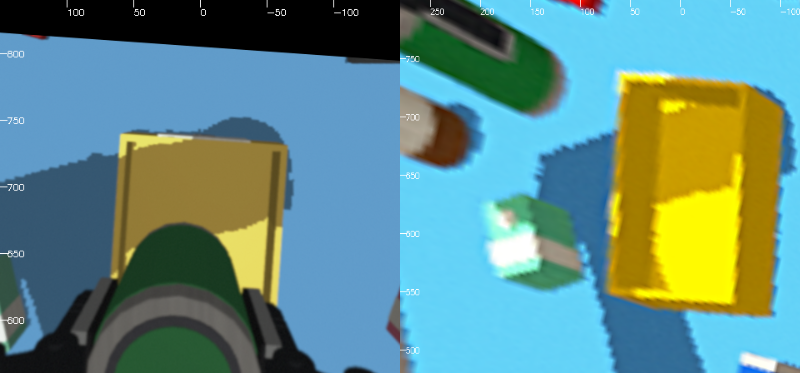

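>>> {"fn": "drive_tool", "kwargs": {"motion": [[0,9,-9,0],[25,0,0,0],[30,0,0,0],[20,0,0,0],[10,0,0,0],[6,0,0,0],[4,0,0,0],[0,0,0,0],[0,0,0,0]]}}

```text
clock: 5.13
position: [680.5, 5.4, 40.7]
ee_rot: [0.708, -0.023, -0.706, -0.023]
contact_force: [-0.5, -0.3, -1.0]
gripper_width: 53.2
```

```bash
python3 - <<'E'
from h import *
go(681,2,31,-.065)
E
```

```text
tcp [680.5   5.4  40.7] toolx [ 0.002  0.    -1.   ] jaw yaw -1.636 w 53.2 t 5.1 q6 1.26 F [-0.5 -0.3 -1. ] 
 spin -0.0 shift [ 9.7  3.4 -0.7]
```

>>> {"fn": "drive_tool", "kwargs": {"motion": [[3,0,0,0],[3,0,0,0],[2,0,0,0],[1,0,0,0],[0,0,0,0]]}}

```text
clock: 5.55
position: [679.7, 5.1, 31.0]
ee_rot: [0.707, -0.023, -0.707, -0.023]
contact_force: [-2.0, 0.3, 2.6]
gripper_width: 52.8
```

```bash
python3 - <<'E'
from h import *
go(681,2,31,-.065)
E
```

```text
tcp [679.7   5.1  31. ] toolx [ 0. -0. -1.] jaw yaw -1.637 w 52.8 t 5.5 q6 1.26 F [-2.   0.3  2.6] 
 spin -0.1 shift [-0.   3.  -1.5]
```

Contact begins at about 2.6–4 N, so the tin is on the floor. I'll open modestly and go up.

>>> {"fn": "drive_tool", "kwargs": {"motion": [[1,0,0,0],[0,0,0,0],[0,0,0,0]]}}

```text
clock: 5.8
position: [679.7, 5.1, 30.9]
ee_rot: [0.707, -0.023, -0.707, -0.023]
contact_force: [-4.0, 0.5, 5.4]
gripper_width: 52.8
```

>>> {"fn": "drive_tool", "kwargs": {"motion": [[0,0,0,0],[0,0,0,0],[0,0,0,0],[0,0,0,0],[-10,0,0,0],[-25,0,0,0],[-30,0,0,0],[-30,0,0,0],[-10,0,0,0],[0,0,0,0]], "grip": 70}}

```text
clock: 6.63
position: [682.0, 5.4, 139.2]
ee_rot: [0.71, -0.023, -0.704, -0.024]
contact_force: [-0.2, -0.3, 0.8]
gripper_width: 70.1
```

```bash
python3 - <<'E'
from h import *
go(432,52,135,0)
E
```

```text
tcp [682.    5.4 139.2] toolx [ 0.009  0.001 -1.   ] jaw yaw -1.636 w 70.1 t 6.6 q6 1.26 F [-0.2 -0.3  0.8] 
 spin -3.8 shift [  2.1 -46.6 250.1]
```

>>> {"fn": "drive_tool", "kwargs": {"motion": [[0,0,0,-3.7],[0,-4,20,0],[0,-7,35,0],[0,-7,37,0],[0,-7,37,0],[0,-7,37,0],[0,-7,37,0],[0,-6,30,0],[0,-2,17,0],[0,0,0,0]], "grip": 85}}

```text
clock: 7.47
position: [425.2, 51.8, 133.4]
ee_rot: [-0.706, 0.0, 0.709, -0.0]
contact_force: [-0.1, 0.6, -0.5]
gripper_width: 84.7
```

```bash
python3 - <<'E'
from h import *
go(432,52,24,0)
E
```

```text
tcp [425.2  51.8 133.4] toolx [-0.004 -0.001 -1.   ] jaw yaw -1.571 w 84.7 t 7.5 q6 1.07 F [-0.1  0.6 -0.5] 
 spin -0.0 shift [109.3  -0.3  -7.3]
```

>>> {"fn": "drive_tool", "kwargs": {"motion": [[0,0,-6,0],[20,0,0,0],[30,0,0,0],[30,0,0,0],[15,0,0,0],[10,0,0,0],[4,0,0,0],[0,0,0,0],[0,0,0,0]]}}

```text
clock: 8.22
position: [436.8, 52.6, 25.2]
ee_rot: [0.707, -0.001, -0.707, -0.001]
contact_force: [0.5, 0.1, -0.6]
gripper_width: 85.3
```

>>> {"fn": "drive_tool", "kwargs": {"motion": [[0,0,0,0],[0,0,0,0],[0,0,0,0],[0,0,0,0],[0,0,0,0],[0,0,0,0],[0,0,0,0]], "grip": 40}}

```text
clock: 8.8
position: [436.6, 52.9, 26.3]
ee_rot: [0.708, -0.0, -0.706, -0.001]
contact_force: [-0.0, -0.1, 6.0]
gripper_width: 52.8
```

>>> {"fn": "drive_tool", "kwargs": {"motion": [[-10,0,0,0],[-20,0,0,0],[-30,0,0,0],[-30,0,0,0],[-20,0,0,0],[0,0,0,0],[0,0,0,0]]}}

```text
clock: 9.38
position: [435.8, 52.8, 136.1]
ee_rot: [0.708, -0.0, -0.706, -0.001]
contact_force: [0.3, -0.0, -1.6]
gripper_width: 52.9
```

```bash
python3 - <<'E'
from h import *
go(594,9,134,-.065)
E
```

```text
tcp [435.8  52.8 136.1] toolx [ 0.002  0.002 -1.   ] jaw yaw -1.573 w 52.9 t 9.4 q6 1.08 F [ 0.3 -0.  -1.6] 
 spin 3.6 shift [   2.3   33.4 -160.7]
```

>>> {"fn": "drive_tool", "kwargs": {"motion": [[0,0,0,3.6],[0,4,-15,0],[0,7,-30,0],[0,7,-35,0],[0,7,-35,0],[0,6,-30,0],[0,2,-15,0],[0,0,0,0],[0,0,0,0]]}}

```text
clock: 10.13
position: [592.0, 8.8, 132.3]
ee_rot: [-0.705, 0.024, 0.709, 0.023]
contact_force: [0.1, -0.1, -2.1]
gripper_width: 52.8
```

>>> {"fn": "drive_tool", "kwargs": {"motion": [[20,0,0,0],[30,0,0,0],[20,0,0,0],[12,0,0,0],[6,0,0,0],[4,0,0,0],[0,0,0,0],[0,0,0,0]]}}

```text
clock: 10.8
position: [593.4, 9.5, 44.0]
ee_rot: [0.707, -0.023, -0.706, -0.023]
contact_force: [-0.0, 0.3, -1.0]
gripper_width: 53.0
```

```bash
python3 - <<'E'
from h import *
go(594,9,31.5,-.065)
E
```

```text
tcp [593.4   9.5  44. ] toolx [ 0.001  0.    -1.   ] jaw yaw -1.635 w 53.0 t 10.8 q6 1.22 F [-0.   0.3 -1. ] 
 spin 0.1 shift [12.5  0.5 -0.6]
```

>>> {"fn": "drive_tool", "kwargs": {"motion": [[4,0,0,0],[4,0,0,0],[3,0,0,0],[1,0,0,0],[1,0,0,0],[0,0,0,0],[0,0,0,0]]}}

```text
clock: 11.38
position: [593.1, 9.2, 31.5]
ee_rot: [-0.707, 0.023, 0.707, 0.023]
contact_force: [-3.3, 0.5, 5.5]
gripper_width: 52.8
```

>>> {"fn": "drive_tool", "kwargs": {"motion": [[0,0,0,0],[0,0,0,0],[0,0,0,0],[0,0,0,0],[-10,0,0,0],[-25,0,0,0],[-30,0,0,0],[-30,0,0,0],[-10,0,0,0],[0,0,0,0]], "grip": 70}}

```text
clock: 12.22
position: [595.5, 9.7, 139.7]
ee_rot: [0.71, -0.022, -0.704, -0.023]
contact_force: [0.8, -0.4, 0.3]
gripper_width: 69.9
```

```bash
python3 - <<'E'
from h import *
go(600,171,130,.19)
im,C=look('scene',75,'pics/s3.png',(400,800,-150,250),1.5)
E
```

```text
tcp [595.5   9.7 139.7] toolx [ 0.008  0.002 -1.   ] jaw yaw -1.635 w 69.9 t 12.2 q6 1.22 F [ 0.8 -0.4  0.3] 
 spin -14.5 shift [  10.  -157.6  -34.8]
```

View pics/s3.png

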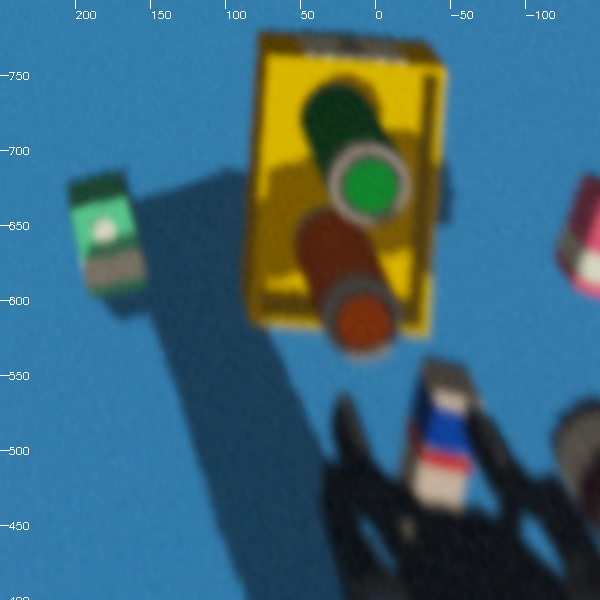

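The tins stand upright in the yellow tray, with lids at about (677,5) and (585,10), and both are clear of the walls. Next is the mint soap.

>>> {"fn": "drive_tool", "kwargs": {"motion": [[0,0,0,-7],[0,0,0,-7],[0,-20,-4,0],[0,-35,-8,0],[0,-35,-8,0],[0,-35,-8,0],[0,-22,-5,0],[0,-10,-2,0],[0,0,0,0],[0,0,0,0]], "grip": 85}}

```text
clock: 13.1
position: [598.7, 169.7, 133.8]
ee_rot: [-0.703, -0.063, 0.705, -0.064]
contact_force: [0.2, -0.3, -0.1]
gripper_width: 85.3
```

```bash
python3 - <<'E'
from h import *
im,C,st=shot('wrist'); cv2.imwrite('pics/w4.png',im)
hsv=cv2.cvtColor(im,cv2.COLOR_BGR2HSV)
b=bird(im,C,28,530,680,90,250,3); cv2.imwrite('pics/w4b.png',b)
h=cv2.cvtColor(b,cv2.COLOR_BGR2HSV); print(h[90:330:20,243].tolist())
m=(~((h[...,0]>95)&(h[...,0]<125)&(h[...,1]>80))).astype('u1')*255
m[h[...,2]<40]=0
m=cv2.morphologyEx(m,cv2.MORPH_OPEN,np.ones((7,7)))
for c in cv2.findContours(m,0,2)[0]:
    if cv2.contourArea(c)>3000: r=cv2.minAreaRect(c); print(680-r[0][1]/3,250-r[0][0]/3,np.array(r[1])/3,r[2])
go(600,171,2,.19)
E
```

```text
[[103, 136, 105], [103, 135, 104], [76, 100, 82], [75, 95, 121], [76, 95, 123], [39, 19, 135], [68, 44, 127], [75, 94, 122], [24, 19, 137], [22, 20, 141], [23, 22, 138], [73, 64, 124]]
603.6623026529948 173.18524169921875 [69.93333944 43.88011678] 76.75948333740234
tcp [598.9 169.  134.2] toolx [-0.002 -0.001 -1.   ] jaw yaw -1.392 w 85.2 t 13.2 q6 1.22 F [ 0.4 -1.6 -0.5] 
 spin -0.6 shift [132.2  -1.8  -1.7]
```

View pics/w4b.png

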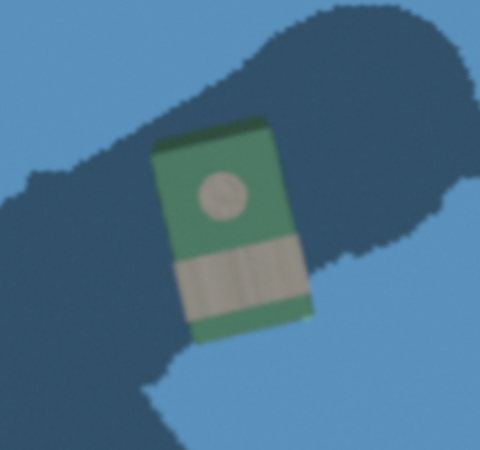

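>>> {"fn": "drive_tool", "kwargs": {"motion": [[20,-3,-3,-2],[30,0,0,0],[30,0,0,0],[25,0,0,0],[15,0,0,0],[8,0,0,0],[3,0,0,0],[0,0,0,0]]}}

```text
clock: 13.82
position: [602.1, 172.5, 4.1]
ee_rot: [-0.703, -0.075, 0.703, -0.076]
contact_force: [-0.8, 0.3, 0.1]
gripper_width: 84.8
```

>>> {"fn": "drive_tool", "kwargs": {"motion": [[0,0,0,0],[0,0,0,0],[0,0,0,0],[0,0,0,0],[0,0,0,0],[0,0,0,0],[0,0,0,0],[0,0,0,0]], "grip": 30}}

```text
clock: 14.48
position: [603.0, 174.1, 5.8]
ee_rot: [0.704, 0.076, -0.702, 0.076]
contact_force: [-0.8, 0.5, 7.1]
gripper_width: 41.1
```

>>> {"fn": "drive_tool", "kwargs": {"motion": [[-5,0,0,0],[-15,0,0,0],[-25,0,0,0],[-25,0,0,0],[-15,0,0,0],[0,0,0,0],[0,0,0,0]]}}

```text
clock: 15.07
position: [601.9, 173.6, 89.8]
ee_rot: [0.703, 0.076, -0.703, 0.075]
contact_force: [0.2, -0.0, -1.6]
gripper_width: 41.0
```

```bash
python3 - <<'E'
from h import *
go(526,398,90,.2)
E
```

```text
tcp [601.9 173.6  89.8] toolx [ 0.001  0.001 -1.   ] jaw yaw -1.356 w 41.0 t 15.1 q6 1.25 F [ 0.2 -0.  -1.6] 
 spin 0.8 shift [-1.00e-01 -2.35e+02  2.98e+01]
```

>>> {"fn": "drive_tool", "kwargs": {"motion": [[0,-15,2,0],[0,-30,4,0],[0,-38,5,0],[0,-38,5,0],[0,-38,5,0],[0,-38,5,0],[0,-26,3,0],[0,-12,1,0],[0,0,0,0],[0,0,0,0]]}}

```text
clock: 15.9
position: [521.5, 396.6, 87.6]
ee_rot: [-0.702, -0.075, 0.704, -0.077]
contact_force: [-0.5, -0.1, -1.3]
gripper_width: 41.1
```

```bash
python3 - <<'E'
from h import *
go(526,398,40,.2)
im,C=look('wrist',30,'pics/w5.png',(420,660,280,500),2)
E
```

```text
tcp [521.5 396.6  87.6] toolx [-0.002 -0.002 -1.   ] jaw yaw -1.355 w 41.1 t 15.9 q6 0.89 F [-0.5 -0.1 -1.3] 
 spin 0.9 shift [47.6 -0.6 -4.8]
```

View pics/w5.png

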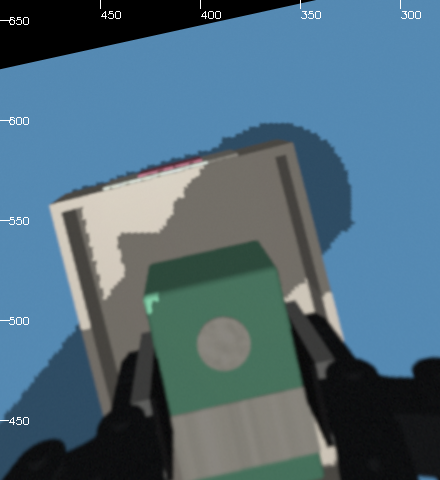

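The tray centre is at (481,390) with yaw ≈ 0.24. The soap hangs well placed over the far half, so I'll lower it.

>>> {"fn": "drive_tool", "kwargs": {"motion": [[15,-3,0,-1],[20,0,0,0],[15,0,0,0],[10,0,0,0],[5,0,0,0],[3,0,0,0],[0,0,0,0],[0,0,0,0]]}}

```text
clock: 16.62
position: [522.6, 399.7, 22.1]
ee_rot: [0.703, 0.082, -0.702, 0.082]
contact_force: [0.1, 0.2, -1.0]
gripper_width: 40.7
```

>>> {"fn": "drive_tool", "kwargs": {"motion": [[3,0,0,0],[2,0,0,0],[1,0,0,0],[1,0,0,0],[0,0,0,0],[0,0,0,0]]}}

```text
clock: 17.12
position: [522.0, 399.7, 14.3]
ee_rot: [0.702, 0.082, -0.702, 0.082]
contact_force: [-0.2, 0.5, -1.0]
gripper_width: 40.8
```

>>> {"fn": "drive_tool", "kwargs": {"motion": [[1,0,0,0],[1,0,0,0],[1,0,0,0],[0.5,0,0,0],[0,0,0,0],[0,0,0,0]]}}

```text
clock: 17.62
position: [522.0, 399.6, 10.9]
ee_rot: [0.702, 0.082, -0.702, 0.082]
contact_force: [-0.1, -0.6, -0.0]
gripper_width: 40.7
```

>>> {"fn": "drive_tool", "kwargs": {"motion": [[0.7,0,0,0],[0.7,0,0,0],[0,0,0,0],[0,0,0,0]]}}

```text
clock: 17.95
position: [522.0, 399.7, 10.8]
ee_rot: [0.702, 0.082, -0.702, 0.082]
contact_force: [-2.6, -1.4, 6.3]
gripper_width: 41.0
```

>>> {"fn": "drive_tool", "kwargs": {"motion": [[0,0,0,0],[0,0,0,0],[0,0,0,0],[0,0,0,0],[-10,0,0,0],[-25,0,0,0],[-35,0,0,0],[-35,0,0,0],[-25,0,0,0],[0,0,0,0]], "grip": 58}}

```text
clock: 18.78
position: [525.0, 402.3, 147.7]
ee_rot: [0.706, 0.085, -0.698, 0.08]
contact_force: [0.5, 0.7, 0.6]
gripper_width: 57.6
```

```bash
python3 - <<'E'
from h import *
go(585,-187,140,-.24)
E
```

```text
tcp [525.  402.3 147.7] toolx [ 0.01   0.009 -1.   ] jaw yaw -1.337 w 57.6 t 18.8 q6 0.9 F [0.5 0.7 0.6] 
 spin 27.1 shift [   2.8  558.2 -198.3]
```

>>> {"fn": "drive_tool", "kwargs": {"motion": [[0,0,0,6.8],[0,0,0,6.8],[0,0,0,6.8],[0,0,0,6.7],[0,20,-7,0],[0,34,-12,0],[0,34,-12,0],[0,34,-12,0],[0,34,-12,0],[0,34,-12,0]], "grip": 85}}

```text
clock: 19.62
position: [541.7, 197.6, 139.9]
ee_rot: [0.702, -0.085, -0.702, -0.085]
contact_force: [0.5, 0.0, -0.4]
gripper_width: 84.9
```

>>> {"fn": "drive_tool", "kwargs": {"motion": [[0,34,-12,0],[0,34,-12,0],[0,34,-12,0],[0,34,-12,0],[0,34,-12,0],[0,34,-12,0],[0,34,-12,0],[0,34,-12,0],[0,34,-12,0],[0,34,-12,0]]}}

```text
clock: 20.45
position: [577.3, -161.5, 140.0]
ee_rot: [0.702, -0.085, -0.702, -0.085]
contact_force: [0.5, -0.3, 0.1]
gripper_width: 84.9
```

>>> {"fn": "drive_tool", "kwargs": {"motion": [[0,20,-8,0],[0,8,-3,0],[0,0,0,0],[0,0,0,0]]}}

```text
clock: 20.78
position: [581.1, -189.3, 139.4]
ee_rot: [-0.702, 0.085, 0.702, 0.085]
contact_force: [-0.1, 1.2, -0.8]
gripper_width: 85.0
```

```bash
python3 - <<'E'
from h import *
im,C,st=shot('wrist')
b=bird(im,C,28,520,670,-270,-110,3); cv2.imwrite('pics/w6.png',b)
go(596,-187,3,-.24)
E
```

```text
tcp [ 581.1 -188.7  139.5] toolx [-0.  0. -1.] jaw yaw -1.811 w 84.9 t 20.8 q6 1.38 F [ 0.8  0.5 -0.4] 
 spin -0.0 shift [136.5  -5.1 -14.1]
```

View pics/w6.png

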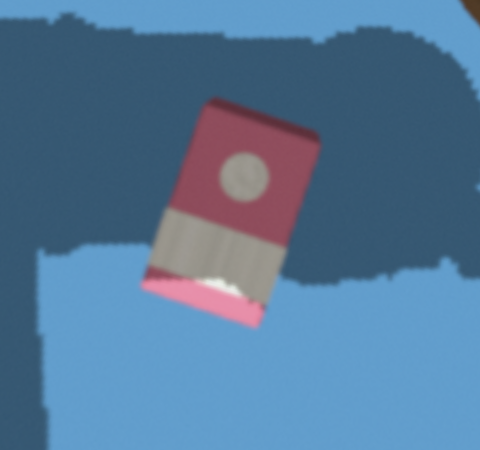

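>>> {"fn": "drive_tool", "kwargs": {"motion": [[0,0,0,4.9],[20,-6.5,-15.5,0],[30,0,0,0],[30,0,0,0],[30,0,0,0],[15,0,0,0],[8,0,0,0],[3,0,0,0],[0,0,0,0],[0,0,0,0]]}}

```text
clock: 21.67
position: [599.2, -187.8, 4.8]
ee_rot: [0.699, -0.114, -0.697, -0.114]
contact_force: [-0.5, -0.8, -0.0]
gripper_width: 85.1
```

>>> {"fn": "drive_tool", "kwargs": {"motion": [[0,0,0,0],[0,0,0,0],[0,0,0,0],[0,0,0,0],[0,0,0,0],[0,0,0,0],[0,0,0,0],[0,0,0,0]], "grip": 30}}

```text
clock: 22.33
position: [598.8, -188.4, 4.5]
ee_rot: [0.698, -0.115, -0.697, -0.115]
contact_force: [-0.9, 0.4, 5.5]
gripper_width: 40.9
```

>>> {"fn": "drive_tool", "kwargs": {"motion": [[-5,0,0,0],[-15,0,0,0],[-30,0,0,0],[-35,0,0,0],[-30,0,0,0],[-15,0,0,0],[0,0,0,0],[0,0,0,0]]}}

```text
clock: 23.0
position: [597.7, -188.1, 133.7]
ee_rot: [0.698, -0.115, -0.697, -0.115]
contact_force: [-0.8, 0.8, -1.8]
gripper_width: 40.8
```

```bash
python3 - <<'E'
from h import *
go(440,381,140,.24)
E
```

```text
tcp [ 597.7 -188.1  133.7] toolx [ 0.001  0.001 -1.   ] jaw yaw -1.898 w 40.8 t 23.0 q6 1.29 F [-0.8  0.8 -1.8] 
 spin -32.5 shift [  -6.1 -590.3   17.9]
```

>>> {"fn": "drive_tool", "kwargs": {"motion": [[0,0,0,-6.5],[0,0,0,-6.5],[0,0,0,-6.5],[0,0,0,-6.5],[0,0,0,-6.5],[0,-20,1,0],[0,-34,1,0],[0,-34,1,0],[0,-34,1,0],[0,-34,1,0]]}}

```text
clock: 23.83
position: [553.7, -37.0, 130.8]
ee_rot: [-0.7, -0.085, 0.704, -0.084]
contact_force: [0.2, 0.2, -1.2]
gripper_width: 40.8
```

>>> {"fn": "drive_tool", "kwargs": {"motion": [[0,-34,1,0],[0,-34,1,0],[0,-34,1,0],[0,-34,1,0],[0,-34,1,0],[0,-34,1,0],[0,-34,1,0],[0,-34,1,0],[0,-34,1,0],[0,-34,1,0]]}}

```text
clock: 24.67
position: [463.1, 290.2, 131.0]
ee_rot: [-0.701, -0.084, 0.703, -0.086]
contact_force: [0.2, -0.2, -0.8]
gripper_width: 41.0
```

>>> {"fn": "drive_tool", "kwargs": {"motion": [[0,-34,1,0],[0,-34,1,0],[0,-20,1,0],[0,-6,0,0],[0,0,0,0],[0,0,0,0]]}}

```text
clock: 25.17
position: [439.0, 379.1, 131.6]
ee_rot: [-0.701, -0.084, 0.703, -0.086]
contact_force: [0.0, 0.1, -1.5]
gripper_width: 41.2
```

```bash
python3 - <<'E'
from h import *
go(440,381,50,.24)
im,C=look('wrist',30,'pics/w7.png',(400,620,280,500),2)
E
```

```text
tcp [439.  379.1 131.6] toolx [-0.003 -0.003 -1.   ] jaw yaw -1.33 w 41.2 t 25.2 q6 0.82 F [ 0.   0.1 -1.5] 
 spin 0.0 shift [81.6 -1.8 -1.7]
```

View pics/w7.png

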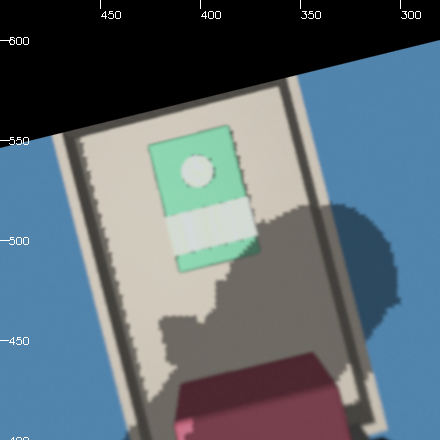

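Mint lies flat with its centre at about (206,198). The pink soap hangs over the near half with about an 18 mm gap, so I'll lower it.

>>> {"fn": "drive_tool", "kwargs": {"motion": [[20,-2,-1,0],[30,0,0,0],[30,0,0,0],[15,0,0,0],[8,0,0,0],[5,0,0,0],[0,0,0,0],[0,0,0,0]]}}

```text
clock: 25.88
position: [441.0, 382.7, 26.3]
ee_rot: [0.702, 0.085, -0.702, 0.084]
contact_force: [0.1, -0.0, -0.8]
gripper_width: 41.0
```

>>> {"fn": "drive_tool", "kwargs": {"motion": [[4,0,0,0],[3,0,0,0],[2,0,0,0],[1,0,0,0],[0,0,0,0],[0,0,0,0]]}}

```text
clock: 26.38
position: [440.2, 382.7, 15.5]
ee_rot: [0.702, 0.085, -0.702, 0.085]
contact_force: [0.7, -0.0, -1.5]
gripper_width: 40.8
```

>>> {"fn": "drive_tool", "kwargs": {"motion": [[2,0,0,0],[1.5,0,0,0],[1,0,0,0],[0.7,0,0,0],[0,0,0,0],[0,0,0,0]]}}

```text
clock: 26.88
position: [440.3, 382.5, 10.2]
ee_rot: [-0.702, -0.085, 0.702, -0.085]
contact_force: [0.5, -0.5, -1.3]
gripper_width: 41.1
```

>>> {"fn": "drive_tool", "kwargs": {"motion": [[0.7,0,0,0],[0.7,0,0,0],[0,0,0,0],[0,0,0,0]]}}

```text
clock: 27.22
position: [440.3, 382.7, 9.5]
ee_rot: [0.702, 0.085, -0.702, 0.085]
contact_force: [-2.0, -1.2, 4.8]
gripper_width: 40.8
```

>>> {"fn": "drive_tool", "kwargs": {"motion": [[0,0,0,0],[0,0,0,0],[0,0,0,0],[0,0,0,0],[-10,0,0,0],[-25,0,0,0],[-35,0,0,0],[-35,0,0,0],[-25,0,0,0],[0,0,0,0]], "grip": 58}}

```text
clock: 28.05
position: [442.9, 385.5, 146.2]
ee_rot: [0.705, 0.089, -0.698, 0.082]
contact_force: [0.6, 0.8, 1.5]
gripper_width: 58.2
```

```bash
python3 - <<'E'
from h import *
go(440,-64,140,-.2)
E
```

```text
tcp [442.9 385.5 146.2] toolx [ 0.009  0.01  -1.   ] jaw yaw -1.328 w 58.2 t 28.1 q6 0.82 F [0.6 0.8 1.5] 
 spin 25.3 shift [  1.7 441.1 -86.4]
```

>>> {"fn": "drive_tool", "kwargs": {"motion": [[0,0,0,6.5],[0,0,0,6.5],[0,0,0,6.5],[0,0,0,5.8],[0,20,-4,0],[0,34,-6.6,0],[0,34,-6.6,0],[0,34,-6.6,0],[0,34,-6.6,0],[0,34,-6.6,0]], "grip": 70}}

```text
clock: 28.88
position: [438.2, 187.3, 139.0]
ee_rot: [0.704, -0.071, -0.704, -0.071]
contact_force: [1.0, -0.7, 0.3]
gripper_width: 69.8
```

>>> {"fn": "drive_tool", "kwargs": {"motion": [[0,34,-6.6,0],[0,34,-6.6,0],[0,34,-6.6,0],[0,34,-6.6,0],[0,34,-6.6,0],[0,34,-6.6,0],[0,30,-7,0],[0,13,-3,0],[0,0,0,0],[0,0,0,0]]}}

```text
clock: 29.72
position: [437.9, -63.5, 139.0]
ee_rot: [0.704, -0.071, -0.703, -0.072]
contact_force: [0.7, 0.6, 0.3]
gripper_width: 70.1
```

```bash
python3 - <<'E'
from h import *
im,C,st=shot('wrist')
b=bird(im,C,28,370,520,-150,10,3); cv2.imwrite('pics/w8.png',b)
go(440,-64,3,-.2)
E
```

```text
tcp [438.  -62.9 139. ] toolx [ 0.  0. -1.] jaw yaw -1.772 w 70.0 t 29.8 q6 1.14 F [ 0.5  0.  -0.5] 
 spin -0.1 shift [136.    0.7  -2.2]
```

View pics/w8.png

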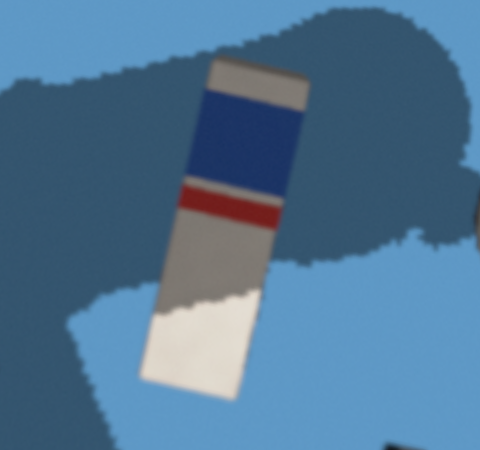

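>>> {"fn": "drive_tool", "kwargs": {"motion": [[0,0,0,1.4],[20,0.6,-5.5,0],[30,0,0,0],[30,0,0,0],[30,0,0,0],[15,0,0,0],[8,0,0,0],[3,0,0,0],[0,0,0,0],[0,0,0,0]]}}

```text
clock: 30.6
position: [444.2, -64.2, 3.6]
ee_rot: [0.703, -0.079, -0.702, -0.079]
contact_force: [-0.7, -0.2, 0.6]
gripper_width: 70.1
```

>>> {"fn": "drive_tool", "kwargs": {"motion": [[0,0,0,0],[0,0,0,0],[0,0,0,0],[0,0,0,0],[0,0,0,0],[0,0,0,0],[0,0,0,0]], "grip": 22}}

```text
clock: 31.18
position: [444.0, -64.6, 3.9]
ee_rot: [0.703, -0.079, -0.702, -0.08]
contact_force: [-1.2, 0.2, 7.0]
gripper_width: 32.9
```

>>> {"fn": "drive_tool", "kwargs": {"motion": [[-5,0,0,0],[-15,0,0,0],[-30,0,0,0],[-35,0,0,0],[-30,0,0,0],[-15,0,0,0],[0,0,0,0],[0,0,0,0]]}}

```text
clock: 31.85
position: [443.2, -64.7, 133.6]
ee_rot: [0.703, -0.079, -0.702, -0.08]
contact_force: [0.3, -0.4, -1.4]
gripper_width: 32.8
```

```bash
python3 - <<'E'
from h import *
go(504,-390,140,-.02)
E
```

```text
tcp [443.2 -64.7 133.6] toolx [ 0.002  0.001 -1.   ] jaw yaw -1.796 w 32.8 t 31.9 q6 1.13 F [ 0.3 -0.4 -1.4] 
 spin -11.8 shift [ -6.6 324.  -67.3]
```

>>> {"fn": "drive_tool", "kwargs": {"motion": [[0,0,0,-6],[0,0,0,-5.8],[0,20,-4,0],[0,34,-7,0],[0,34,-7,0],[0,34,-7,0],[0,34,-7,0],[0,34,-7,0],[0,34,-7,0],[0,34,-7,0]]}}

```text
clock: 32.68
position: [490.0, -325.0, 130.3]
ee_rot: [-0.706, 0.006, 0.709, 0.008]
contact_force: [0.7, -0.0, -0.4]
gripper_width: 32.5
```

>>> {"fn": "drive_tool", "kwargs": {"motion": [[0,34,-7,0],[0,20,-4,0],[0,12,-3,0],[0,0,0,0],[0,0,0,0]]}}

```text
clock: 33.1
position: [502.7, -389.8, 130.1]
ee_rot: [-0.706, 0.006, 0.709, 0.008]
contact_force: [-0.9, 0.0, -1.3]
gripper_width: 32.9
```

```bash
python3 - <<'E'
from h import *
go(504,-390,50,-.02)
im,C=look('wrist',30,'pics/w9.png',(430,670,-500,-280),2)
E
```

```text
tcp [ 502.7 -389.8  130.1] toolx [-0.004  0.003 -1.   ] jaw yaw -1.592 w 32.9 t 33.1 q6 1.96 F [-0.9  0.  -1.3] 
 spin -0.0 shift [80.1  0.4 -1.6]
```

View pics/w9.png

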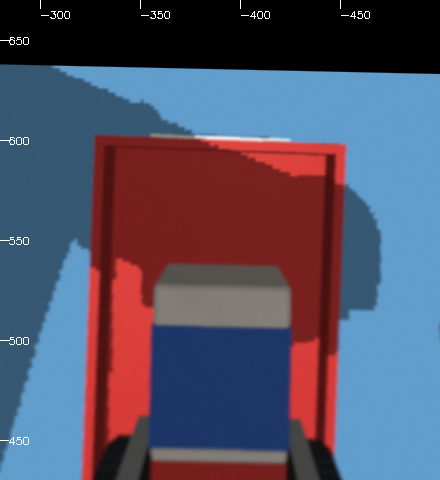

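The red tray centre is at (505,-387), and the carton is centred over it, so I'll lower it.

>>> {"fn": "drive_tool", "kwargs": {"motion": [[20,-2,-2,0],[30,0,0,0],[30,0,0,0],[15,0,0,0],[8,0,0,0],[5,0,0,0],[0,0,0,0],[0,0,0,0]]}}

```text
clock: 33.82
position: [506.9, -388.0, 25.8]
ee_rot: [0.708, -0.007, -0.707, -0.006]
contact_force: [0.6, -0.6, -0.0]
gripper_width: 33.0
```

>>> {"fn": "drive_tool", "kwargs": {"motion": [[4,0,0,0],[3,0,0,0],[2,0,0,0],[1,0,0,0],[0,0,0,0],[0,0,0,0]]}}

```text
clock: 34.32
position: [506.1, -388.1, 14.9]
ee_rot: [0.707, -0.007, -0.707, -0.007]
contact_force: [0.4, 0.1, -0.5]
gripper_width: 32.8
```

>>> {"fn": "drive_tool", "kwargs": {"motion": [[2,0,0,0],[1.5,0,0,0],[1,0,0,0],[0.7,0,0,0],[0,0,0,0],[0,0,0,0]]}}

```text
clock: 34.82
position: [506.1, -388.0, 9.5]
ee_rot: [-0.707, 0.007, 0.707, 0.007]
contact_force: [-0.5, -0.0, -0.6]
gripper_width: 33.0
```

>>> {"fn": "drive_tool", "kwargs": {"motion": [[0.7,0,0,0],[0.7,0,0,0],[0,0,0,0],[0,0,0,0]]}}

```text
clock: 35.15
position: [506.3, -388.1, 9.0]
ee_rot: [0.707, -0.007, -0.707, -0.006]
contact_force: [-0.6, 1.9, 3.3]
gripper_width: 32.9
```

>>> {"fn": "drive_tool", "kwargs": {"motion": [[0,0,0,0],[0,0,0,0],[0,0,0,0],[0,0,0,0],[-10,0,0,0],[-25,0,0,0],[-35,0,0,0],[-35,0,0,0],[-35,0,0,0],[-20,0,0,0]], "grip": 52}}

```text
clock: 35.98
position: [507.5, -389.1, 173.9]
ee_rot: [0.709, -0.008, -0.705, -0.005]
contact_force: [0.6, -0.4, 0.7]
gripper_width: 51.8
```

>>> {"fn": "drive_tool", "kwargs": {"motion": [[-30,0,0,0],[-30,0,0,0],[-20,0,0,0],[0,0,0,0]]}}

```text
clock: 36.32
position: [508.0, -389.5, 255.3]
ee_rot: [0.711, -0.009, -0.704, -0.004]
contact_force: [0.1, 0.8, 1.4]
gripper_width: 51.9
```

```bash
python3 - <<'E'
from h import *
X=(330,830,-470,470)
ims=[]
for n in ['side','scene']:
    im,C=look(n,30,f'pics/f_{n}.png',X,.62); ims.append(cv2.imread(f'pics/f_{n}.png'))
cv2.imwrite('pics/final.png',np.vstack(ims)[:600])
E
```

```text
(no output)
```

View pics/final.png

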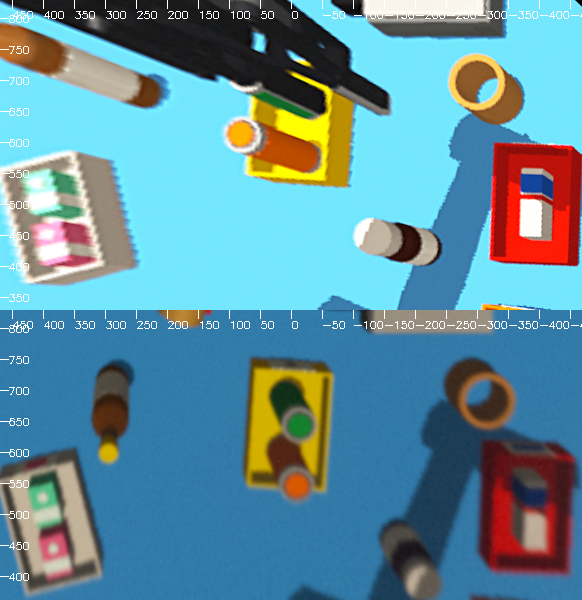

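Both views show every item in its own tray, and the jar and bottle where they were. I'm handing in.

```bash
python3 -c "
from bench import arm
print(arm.read_state()['clock'],arm.job_done())"
```

```text
the job is handed in; nothing more can be done
36.4167 None
```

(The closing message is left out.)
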